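# Start the stage clamp bolt in its boss

### The job

Lift the black-headed clamp bolt up and off its hook, set it upright in the threaded boss on the black stage plate, and turn it backward (anticlockwise from above) until the thread drops in. Then turn it forward one full turn, taking a new grip where needed, and finish still holding the bolt by its head, started and upright. Leave everything else on the bench as it is.

Things in the scene. Friction and masses are not known exactly. Their poses are not given: they have to be found in the camera images.
- bolt: Clamp bolt, 0.15 to 0.3 kg, 76 mm long, hanging upright by its head in the hook's fork, at any angle about its axis. Origin at the centre of its lower tip, z up towards the head. Round black knurled head 46 mm across, from 50 to 76 mm above the tip, with a white radial line on top (along x). Steel shank 21 mm across; the foot tapers to 15 mm.
- bolt_head (a point): Centre of the bolt's head, on its axis, 63 mm above the tip. The round head can be gripped from above at any yaw.
- bolt_pins (a point): On the bolt's axis, 10 mm above the tip: height of the lowest bit of its right-handed three-start thread, three steel pins 2.4 mm thick, 120 degrees apart, reaching 14 mm from the axis. The brass thread above them follows the same helix.
- hook: Hook stand, fixed: a steel fork, two level arms 32 mm apart, top 85 mm above the bench, open to the stand's -x with tips turned up 8 mm. Origin on the bench under the bolt's axis. The head rests on the arms; the bolt's tip hangs 35 mm above the bench. Its post is 55 mm to the stand's +x and ends below the arms' top. Lifted 60 mm straight up, the bolt clears the fork.
- stage: Black stage plate, 150 x 120 x 8 mm, fixed on the bench, with the threaded boss on it: an upright aluminium tube, 44 mm outer and 30 mm inner diameter. Origin on the bench below the boss's axis.
- boss_mouth (a point): Centre of the boss's open upper end, 54 mm above the bench. Set in, the bolt rests on the thread ends with its tip 12 to 18 mm below here, by its angle. Turned back (anticlockwise from above) it climbs 2.9 mm a radian; within a third of a turn, when the tip is 12 mm below here, it drops 6 mm. If gripped it must be let down or pushed down to follow.
- boss_thread (a point): On the boss's axis, 3 mm below the mouth: height of the upper ends of the inside thread (right-handed, three starts 6 mm apart, lead 18 mm a turn, 23 mm clear inside for the shank, 1.6 mm vertical play). After the drop a forward turn (clockwise) takes the tip from 18 to 36 mm below the mouth. It stays put if let go for a new grip; the head never reaches the boss.
- eyepiece: Bystander: black microscope eyepiece standing upright, 34 mm across, 48 mm high. Origin at the centre of its underside.
- petri: Bystander: whitish translucent flat Petri dish, 92 mm across, 14 mm high. Origin at the centre of its underside.
- lens_cleaner: Bystander: white bottle with a blue cap, 48 mm across, 110 mm high. Origin at the centre of its underside.
- slide_box: Bystander: blue slide box, 80 x 100 x 30 mm. Origin at the centre of its underside.
- lens_brush: Bystander: a flat brush with a wooden handle, lying on the bench.
- beaker: Bystander: open glass beaker, 66 mm across, 80 mm high. Origin at the centre of its underside.
- sample_jar: Bystander: amber glass jar with a white lid, 56 mm across, 65 mm high. Origin at the centre of its underside.
Mind the look-alikes: they are no part of the job. What is shaped like the bolt but purple is not meant. Leave any green look-alike of the hook alone.

How it is judged (in metres and radians):
On the way, in this order (a step that is already met when the one before it is completed fails the run):
1. the bolt is lifted up and off the hook in the fingers (z of bolt in the frame of hook above 0.047 m and contact force between bolt and hook below 0.05 N and contact force between the fingers and bolt above 1 N), for 0.2 s.
2. set upright in the boss and turned backward to the top of the thread's ramp, just short of the drop (tip 11 to 13.2 mm below the mouth, pressed or resting on the thread) (z of bolt in the frame of boss_mouth between -0.0132 and -0.011 m and horizontal distance between bolt and boss_mouth below 0.004 m and angle between bolt's own z axis and vertical below 0.08 rad and contact force between bolt and stage above 0.2 N), for 0.1 s.
3. the thread has dropped in (tip 15.6 to 20 mm below the mouth) (z of bolt in the frame of boss_mouth between -0.02 and -0.0156 m and horizontal distance between bolt and boss_mouth below 0.004 m and angle between bolt's own z axis and vertical below 0.08 rad), for 0.05 s.
At the end, for the whole second after the job is handed in: The bolt is screwed in one turn, give or take a quarter (tip 31.5 to 40.5 mm below the boss's mouth), within 4 mm of the boss's axis and 0.08 rad of upright, still, and gripped by the fingers with more than 3 N (z of bolt in the frame of boss_mouth between -0.0405 and -0.0315 m and horizontal distance between bolt and boss_mouth below 0.004 m and angle between bolt's own z axis and vertical below 0.08 rad and contact force between the fingers and bolt above 3 N and linear speed of bolt below 0.01 m/s and contact force between bolt and hook below 0.05 N); the arm keeps its last pose, push and grip.
It fails at once if the bolt is dropped or laid over (angle between bolt's own z axis and vertical above 0.7 rad).
It fails at once if a bystander is moved more than 30 mm or knocked over (distance of any of eyepiece, petri, lens_cleaner, slide_box, lens_brush, beaker, sample_jar from where it was at the start of the episode above 0.03 m or angle between any of eyepiece, petri, lens_cleaner, slide_box, beaker, sample_jar's own z axis and vertical above 0.5 rad).
It also fails if it takes over 72 s, if anything falls off the work surface, if the arm or the gripper's body presses on something with over 40 N, if the wrist force passes 120 N, or if a joint passes its speed limit or range.

### The arm

A 7-joint arm with a two-finger parallel gripper is mounted at the origin on the work surface. World frame = base frame: x ahead of the robot, y to its left, z up, the work surface at z = 0. Lengths are in m, angles in degrees, forces in N, time in s.
With the tool pointing down it reaches from about 0.4 to 0.9 m from the base axis. Payload 5.5 kg.
Tool frame: the origin (TCP) lies midway between the tips of the shut fingers; the grasp point (between the pads) lies behind it (r.pinch_z is the z of the grasp point in the tool frame, in m); z points along the fingers, y is the direction in which the jaws open and shut (so a half turn about z gives the same grasp; the last joint's range is limited). The gripper opens to 85 mm and grips with 20 to 120 N. Pads are 22 mm wide; open, the fingers measure 114 mm over their backs; the gripper's body (76 mm by 85 mm) begins 54 mm behind the grasp point. The pads swing forward as they close: fully open they stand 13 mm farther back than shut.
Start: joints at [82.804, 28.699, -24.465, 88.831, 12.651, 65.22, -12.049], TCP at [0.246, -0.601, 0.231] pointing down, gripper open.
Joint ranges: [-164.97, 164.97], [-17.58, 116.51], [-87.97, 89.64], [11.32, 138.91], [-80.73, 260.73], [10.89, 115.49], [-147.41, 147.41]. Speed limits (degrees/s): [147.25, 147.25, 180, 180, 180, 180, 180].

### API

Orientations are given as a 3x3 rotation matrix whose columns are the frame's x, y, z axes.
In Python, from station import r gives the robot as it stands.
- The arm moves only by the tool carry_out, never from a script. Its argument "rows" is text: rows parted by semicolons, each of 4 numbers parted by spaces: the shift along the tool's x, y, z in cm, then the turn about the tool's z in rad. A call has 1 to 5 rows; each row shifts and turns the commanded pose from where the row before left it, along the tool's axes as they then stand; what a row does not reach is not made up. A row lasts 1/10 s, in which the tool goes at most 50 mm and 8.59 degrees, less where a joint would pass 70% of its speed; a pose out of reach is approached as far as the arm can. A call with a gripper value outside its range is refused whole. "gripper" is the opening, from 0 (shut) to 1 (fully open), set as the call begins (left out, the last holds). The fingers move at their own pace and stop on an object; the grip force is fixed at half the most. Time passes only in rows, so rows that do not move let the fingers close. It gives the time, the measured TCP pose, the force and the opening at its end, in the units of the state.
- r.read_state(): the state, without advancing time (a new reading comes with each control period).
- r.grab_frame(name): name is "side" or "top"; returns the picture (400x640x3 uint8, blue, green, red); there is no depth.
- r.calibration(name): a dict with "fovy" (degrees; the focal length in pixels is half the picture's height over the tangent of half this angle, whatever the lens; pixels are square), "cx", "cy" (the principal point, pixels), "rvec" (rotation vector, rad) and "tvec" (3), from world to camera coordinates, as OpenCV has them. Camera axes: x right, y down, z forward; pixel columns grow to the right and rows downward; lengths in m; the calibration is good to about 2 mm. A picture is of the moment at which its call begins. calibration takes no time and is no camera call.
- r.job_done(): hands the job in, once; it reports no verdict.
Trained networks look in the newest picture that a camera, given by its name, has taken for a name from the list of things; names that differ only in an ending like _2 or _b are one class to them, and where a whole thing is asked for, a point or a joint stands for the part that bears it (a point fixed in the world has none). Each returns a list of dicts, best first, with "p" (0 to 1); they miss things now and then, are a little off and sometimes report something else, mostly with a low value. They report only what shows in the picture. A call takes as long as a camera call. They do not tell look-alikes from the thing itself.
- r.spot_in(query, camera): "xy" ([column, row] in pixels, amid what is visible of it).
- r.tip_of(query, camera): "xy" ([column, row] in pixels: a listed point, or the origin of a listed thing).
The state is a dict: "clock": time; "joint_positions": joint angles; "dq": joint speeds; "joint_torque": joint torques, N m; "tool_pos": TCP position; "tcp_rot": TCP orientation; "contact_force": force on the tool from outside, world axes, zero at the start; "torque": the same for the moment, N m; "grip_width": finger opening in m.
Only numpy, scipy, OpenCV 4.12 (cv2) and the standard library are available. Lean on these libraries where they do the work, as an engineer would, in place of code of your own. Each camera call takes 0.05 s, during which the arm holds its last target.

## Working session

There is one attempt and no reset: what is moved stays moved. The work goes in short steps, Python scripts to look and compute and a tool call to move; the robot and the scene stay as the last step left them, time stands still between calls to the robot, and variables do not carry over. Pictures are saved under pics/ and viewed, and the job is handed in when it is done.

Besides the shell and the picture viewer there is one more tool, called after ">>>" as name(argument=value, ...), one argument or row to a line, values as JSON. carry_out: Moves the arm, as the interface text tells. Its arguments: {"type":"object","properties":{"rows":{"type":"string"},"gripper":{"type":"number"}},"required":["rows"]}

```bash
ls; mkdir -p pics; cat > h.py <<'E'
import numpy as np, cv2
from station import r
def cal(n):
    c=r.calibration(n); f=200/np.tan(np.radians(c["fovy"])/2)
    K=np.array([[f,0,c["cx"]],[0,f,c["cy"]],[0,0,1]]); R=cv2.Rodrigues(np.array(c["rvec"],float))[0]; t=np.array(c["tvec"],float).ravel()
    return K,R,t
def proj(n,p):
    K,R,t=cal(n); q=K@(R@np.array(p,float)+t); return q[:2]/q[2]
def onz(n,xy,z):
    K,R,t=cal(n); d=R.T@np.linalg.inv(K)@np.array([xy[0],xy[1],1.]); c=-R.T@t
    return c+d*(z-c[2])/d[2]
def tri(a,b):
    A=[];B=[]
    for n,xy in (("side",a),("top",b)):
        K,R,t=cal(n); d=R.T@np.linalg.inv(K)@np.array([xy[0],xy[1],1.]); d/=np.linalg.norm(d); c=-R.T@t
        P=np.eye(3)-np.outer(d,d); A.append(P);B.append(P@c)
    return np.linalg.lstsq(np.vstack(A),np.hstack(B),rcond=None)[0]
E
python3 - <<'E'
from h import *
np.set_printoptions(precision=4,suppress=True)
for n in("side","top"):
    im=r.grab_frame(n); cv2.imwrite(f"pics/{n}0.png",im)
    K,R,t=cal(n); print(n,-R.T@t,R[2],K[0,0],r.calibration(n))
    for q in("bolt","bolt_head","hook","boss_mouth","stage"):
        print(q,[(np.round(d["xy"],1).tolist(),round(d["p"],2)) for d in r.tip_of(q,n)][:4])
print(r.read_state(),r.pinch_z)
E
```

```text
pics
side [0.1425 0.798  0.7212] [ 0.4056 -0.7113 -0.5741] 389.78384975144894 {'fovy': 54.32516232072285, 'cx': 326.578911410011, 'cy': 198.2271475701584, 'rvec': array([ 0.6581, -2.5084,  1.3031]), 'tvec': array([0.5202, 0.2305, 0.9239])}
bolt [([316.0, 263.5], 0.71), ([351.9, 287.2], 0.7), ([263.2, 290.7], 0.6)]
bolt_head [([356.8, 269.1], 0.94), ([313.1, 243.0], 0.81), ([260.5, 265.6], 0.55)]
hook [([314.9, 271.5], 0.89), ([279.0, 228.0], 0.7)]
boss_mouth [([378.4, 174.8], 0.86), ([378.0, 193.0], 0.6)]
stage [([382.7, 193.0], 0.82)]
top [ 0.4811 -0.0252  1.307 ] [ 0.0715  0.0077 -0.9974] 421.48501378946213 {'fovy': 50.76986860191542, 'cx': 319.866906485506, 'cy': 198.79553430667855, 'rvec': array([ 2.1617, -2.2001,  0.0688]), 'tvec': array([-0.0051,  0.5734,  1.2695])}
bolt [([249.9, 217.8], 0.66), ([251.3, 257.8], 0.59), ([218.0, 194.8], 0.49)]
bolt_head [([246.6, 219.7], 0.64), ([248.5, 255.9], 0.59), ([210.8, 190.1], 0.5), ([445.5, 223.5], 0.28)]
hook [([254.2, 221.8], 0.91), ([285.5, 161.3], 0.7), ([195.4, 232.9], 0.66), ([341.6, 147.9], 0.22)]
boss_mouth [([384.1, 214.9], 0.79)]
stage [([382.0, 213.1], 0.61)]
{'clock': 0.6, 'joint_positions': array([ 82.802 ,  28.6969, -24.4663,  88.832 ,  12.6506,  65.2201,
       -12.0462]), 'dq': array([ 0.0152, -0.0263,  0.0292, -0.0861, -0.0541,  0.0356, -0.0383]), 'joint_torque': array([  0.0013, -56.9033,  -5.8062, -28.1191,   0.0129,   0.0022,
         0.0001]), 'tool_pos': array([ 0.2465, -0.6015,  0.2313]), 'tcp_rot': array([[ 0.9253,  0.3792,  0.    ],
       [ 0.3792, -0.9253, -0.    ],
       [ 0.    ,  0.    , -1.    ]]), 'contact_force': array([-1.0295,  0.1873,  0.4724]), 'torque': array([-0.0289,  0.0278, -0.038 ]), 'grip_width': 0.08560797579768156} -0.0187
```

View pics/side0.png

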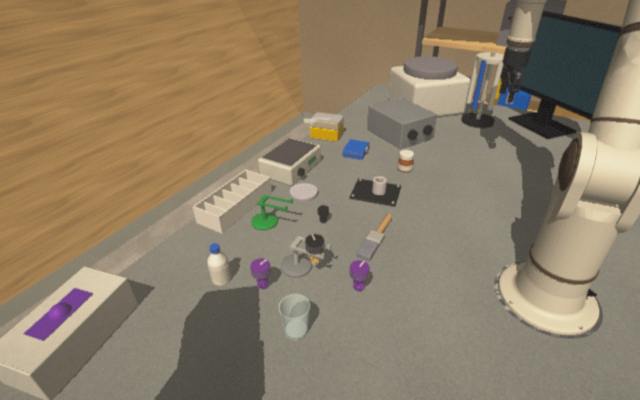

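View pics/top0.png

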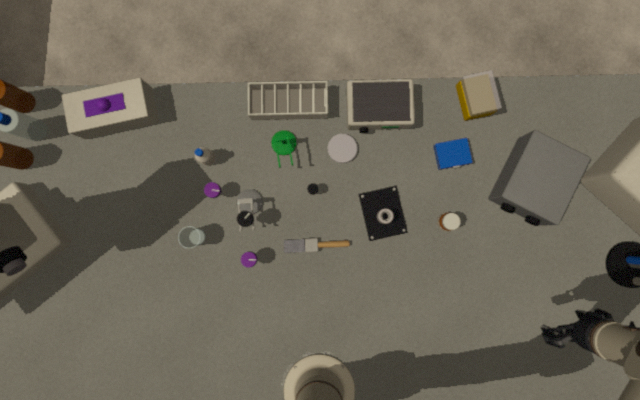

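```bash
python3 - <<'E'
import cv2
a=cv2.imread("pics/side0.png")[200:320,230:400]; cv2.imwrite("pics/c1.png",cv2.resize(a,None,fx=4.5,fy=4.5,interpolation=2))
a=cv2.imread("pics/top0.png")[140:280,180:320]; cv2.imwrite("pics/c2.png",cv2.resize(a,None,fx=4.2,fy=4.2,interpolation=2))
E
```

```text
(no output)
```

View pics/c1.png

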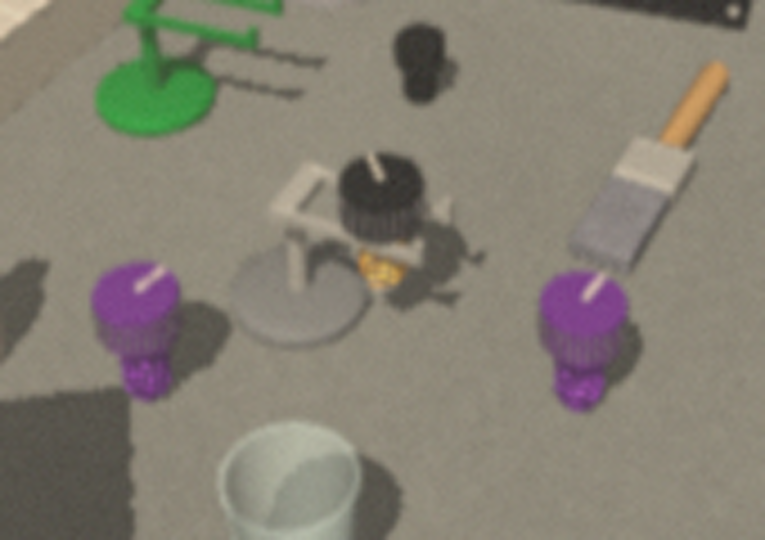

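View pics/c2.png

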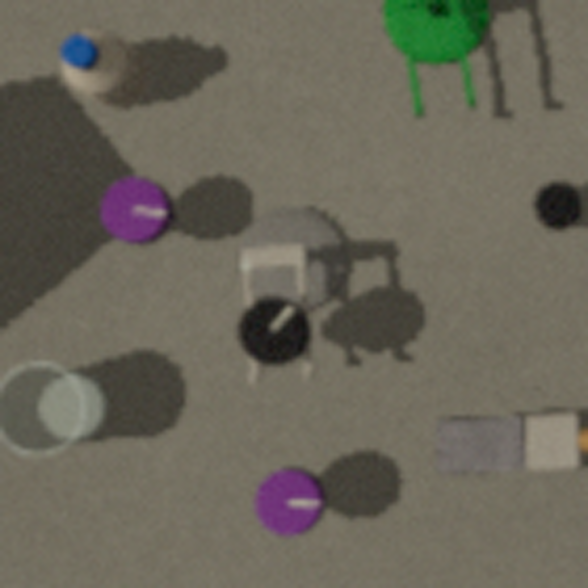

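The candidates are two purple bolts at top (212,190) and (249,259), and one black bolt at top (245,218) / side (315,241). The black one hangs in the grey fork that opens downwards in the image (-x), so it is the bolt meant. The green hook at top (285,150) and the black eyepiece at (313,189) are not. The crops confirm this.

```bash
python3 - <<'E'
from h import *
np.set_printoptions(precision=4,suppress=True)
import sys
# head top
print("headtop tri",tri((314.7,240.4),(245.2,218.6)), "top@.111",onz("top",(245.2,218.6),.111),"side@.111",onz("side",(314.7,240.4),.111))
print("net head tri",tri((313.1,243),(246.6,219.7)))
print("boss net tri",tri((378.4,174.8),(384.1,214.9)),"top@.054",onz("top",(384.1,214.9),.054),onz("side",(378.4,174.8),.054),onz("side",(379,180),.054))
for n,b in(("side",(355,160,405,210)),("top",(350,180,415,245))):
    im=cv2.imread(f"pics/{n}0.png")[b[1]:b[3],b[0]:b[2]]; cv2.imwrite(f"pics/b_{n}.png",cv2.resize(im,None,fx=10,fy=10,interpolation=2)[:600,:800])
E
```

```text
headtop tri [0.5156 0.1991 0.1037] top@.111 [0.5142 0.1971 0.111 ] side@.111 [0.5126 0.2066 0.111 ]
net head tri [0.5161 0.1986 0.0944]
boss net tri [ 0.5207 -0.2023  0.0704] top@.054 [ 0.5195 -0.2053  0.054 ] [ 0.532  -0.2268  0.054 ] [ 0.5178 -0.1985  0.054 ]
```

View pics/b_side.png

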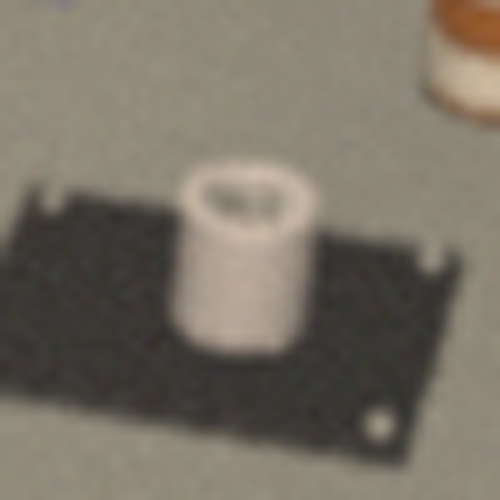

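View pics/b_top.png

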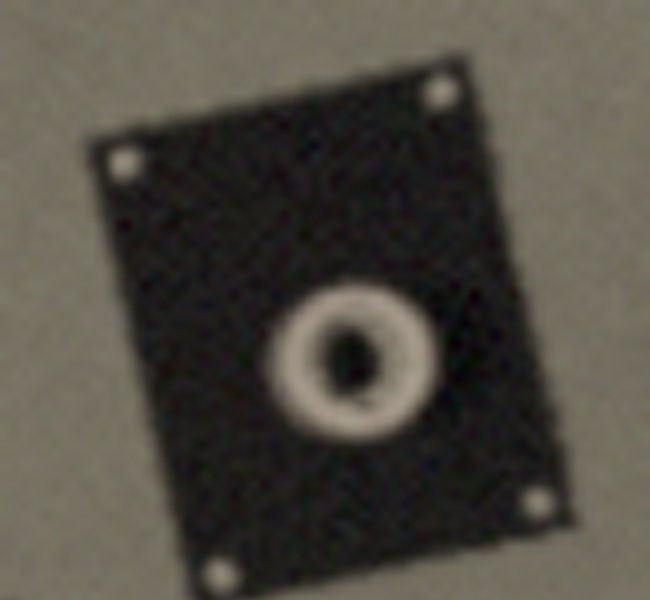

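>>> carry_out(
  rows="2.6 -3.0 0 0;2.6 -3.0 0 0;2.6 -3.0 0 0;2.6 -3.0 0 0;2.6 -3.0 0 0",
  gripper=1,
)

```text
clock: 1.1
tool_pos: [0.3103, -0.4119, 0.2315]
tcp_rot: [[0.925, 0.379, 0.0], [0.379, -0.925, -0.001], [0.0, 0.001, -1.0]]
contact_force: [0.7, -0.2, 1.3]
grip_width: 0.0852
```

```bash
cat >> h.py <<'E'
np.set_printoptions(precision=4,suppress=True)
def st():
    s=r.read_state(); print("t",s["clock"],"q",np.round(s["joint_positions"],1),"p",s["tool_pos"],"yaw_x",np.degrees(np.arctan2(s["tcp_rot"][1,0],s["tcp_rot"][0,0])).round(2),"Rz",s["tcp_rot"][:,2],"F",s["contact_force"].round(2),"T",s["torque"].round(2),"w",round(s["grip_width"],4)); return s
def go(p,yawdeg=None):
    s=st(); d=s["tcp_rot"].T@(np.array(p)-s["tool_pos"]); print("delta tool cm",d*100)
E
python3 -c "
from h import *
go([.514,.198,.231])"
```

```text
t 1.1 q [ 75.5  15.3 -29.8 107.9   8.8  59.  -25.7] p [ 0.3103 -0.4119  0.2315] yaw_x 22.28 Rz [ 0.0002 -0.0005 -1.    ] F [ 0.75 -0.22  1.35] T [ 0.07 -0.03 -0.01] w 0.0852
delta tool cm [ 41.972  -48.7145   0.0211]
```

>>> carry_out(
  rows="3.5 -2.5 0 0;3.5 -2.5 0 0;3.5 -2.5 0 0;3.5 -2.5 0 0;3.5 -2.5 0 0",
)

```text
clock: 1.6
tool_pos: [0.4252, -0.2299, 0.2318]
tcp_rot: [[0.925, 0.379, 0.001], [0.379, -0.925, -0.001], [0.0, 0.001, -1.0]]
contact_force: [1.1, -0.2, -1.1]
grip_width: 0.0854
```

>>> carry_out(
  rows="3.5 -2.5 0 0;3.5 -2.5 0 0;2.3 -3.7 0 0;2.0 -3.8 0 0;2.0 -3.8 0 0",
)

```text
clock: 2.1
tool_pos: [0.4859, -0.0283, 0.2316]
tcp_rot: [[0.925, 0.379, 0.001], [0.379, -0.925, -0.0], [0.001, 0.0, -1.0]]
contact_force: [1.0, 0.2, 0.5]
grip_width: 0.0853
```

```bash
python3 -c "
from h import *
go([.514,.198,.2])"
```

```text
t 2.1 q [ 38.8  14.4 -44.2 111.3  11.7  58.8 -78.3] p [ 0.4859 -0.0283  0.2316] yaw_x 22.28 Rz [ 0.0008 -0.0002 -1.    ] F [1.03 0.21 0.47] T [ 0.   -0.05  0.02] w 0.0853
delta tool cm [ 11.178 -19.881   3.158]
```

>>> carry_out(
  rows="2.2 -4.0 0 0;2.2 -4.0 0 0;2.2 -4.0 0 0;2.2 -4.0 0.0 0;2.2 -3.9 0 0",
)

```text
clock: 2.6
tool_pos: [0.5122, 0.1975, 0.2316]
tcp_rot: [[0.925, 0.379, 0.001], [0.379, -0.925, -0.0], [0.001, 0.001, -1.0]]
contact_force: [0.9, -0.3, 0.4]
grip_width: 0.0853
```

>>> carry_out(
  rows="0 0 0.5 0.13;0 0 0.5 0.13;0 0 0.5 0.13;0 0 0 0;0 0 0 0",
)

```text
clock: 3.1
tool_pos: [0.5121, 0.1958, 0.2165]
tcp_rot: [[1.0, 0.002, 0.0], [0.002, -1.0, -0.0], [0.0, 0.0, -1.0]]
contact_force: [0.4, 0.3, -1.0]
grip_width: 0.0857
```

```bash
python3 - <<'E'
from h import *
go([.514,.198,.2])
for n in("side","top"): cv2.imwrite(f"pics/{n}1.png",r.grab_frame(n))
E
```

```text
t 3.1 q [   9.9   22.4  -41.9  104.1   17.1   60.  -128.4] p [0.5121 0.1958 0.2165] yaw_x 0.14 Rz [ 0.0003 -0.0002 -1.    ] F [ 0.36  0.31 -1.02] T [ 0.    0.06 -0.02] w 0.0857
delta tool cm [ 0.1935 -0.2215  1.6501]
```

View pics/side1.png

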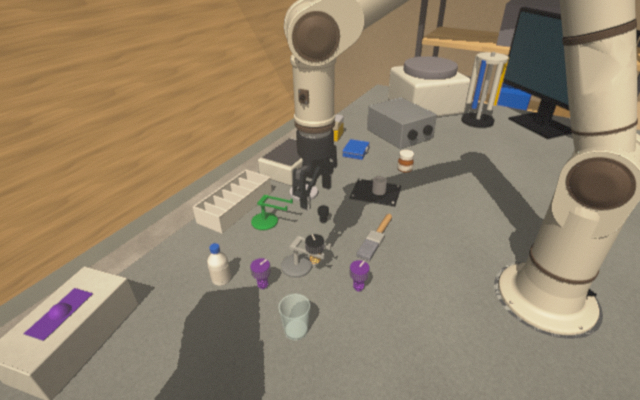

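View pics/top1.png

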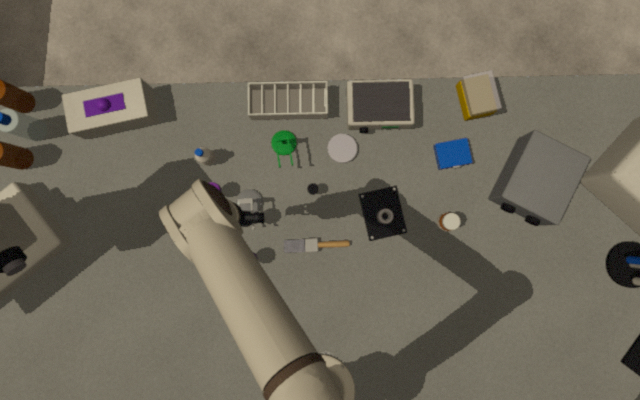

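```bash
cat > ov.py <<'E'
from h import *
def ring(n,c,z,rad,N=60):
    return np.array([proj(n,(c[0]+rad*np.cos(a),c[1]+rad*np.sin(a),z)) for a in np.linspace(0,2*np.pi,N)])
def overlay(src,n,items,box,s,out):
    im=cv2.imread(src) if isinstance(src,str) else src
    x0,y0,x1,y1=box; im=cv2.resize(im[y0:y1,x0:x1],None,fx=s,fy=s,interpolation=2)
    for c,z,rad,col in items:
        q=(ring(n,c,z,rad)-[x0,y0]+.5)*s-.5
        cv2.polylines(im,[np.round(q).astype(int)],True,col,1)
    cv2.imwrite(out,im)
E
python3 - <<'E'
from ov import *
hd=(.514,.198);bo=(.519,-.203)
Y=(0,255,255);G=(0,255,0)
for n,b1,b2 in(("side",(280,210,350,280),(350,155,410,215)),("top",(215,185,275,245),(355,185,415,245))):
    overlay(f"pics/{n}0.png",n,[(hd,.111,.023,Y),(hd,.085,.023,G)],b1,6,f"pics/o1.png")
    overlay(f"pics/{n}0.png",n,[(bo,.054,.022,Y),(bo,.054,.015,Y),(bo,.008,.022,G)],b2,6,f"pics/o2.png")
    a=cv2.imread("pics/o1.png");b=cv2.imread("pics/o2.png");h=max(a.shape[0],b.shape[0])
    p=lambda i:cv2.copyMakeBorder(i,0,h-i.shape[0],0,0,0)
    cv2.imwrite(f"pics/o_{n}.png",np.hstack([p(a),p(b)]))
E
```

```text
(no output)
```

View pics/o_side.png

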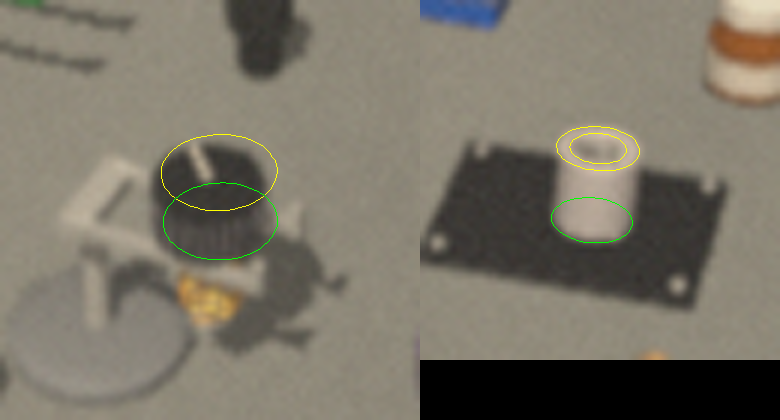

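View pics/o_top.png

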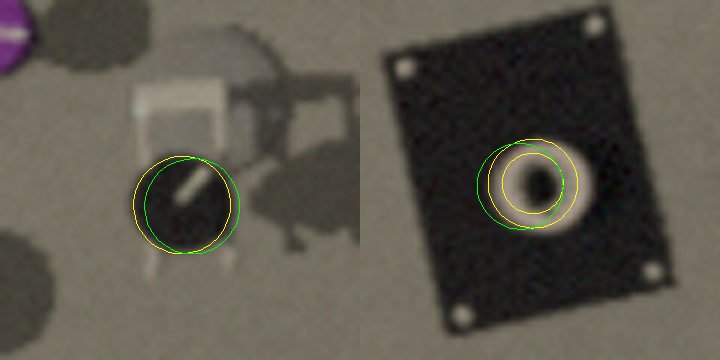

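```bash
python3 - <<'E'
from h import *
s=r.read_state(); p=s["tool_pos"]; 
for n,b in(("side",(270,130,360,230)),("top",(200,180,290,260))):
    im=cv2.imread(f"pics/{n}1.png"); x0,y0,x1,y1=b; k=6
    im=cv2.resize(im[y0:y1,x0:x1],None,fx=k,fy=k,interpolation=2)
    im=np.clip(im.astype(float)*2,0,255).astype(np.uint8)
    # fingers: open: pads at +-42.5, backs +-57, tips 13mm back of tcp; half width 11
    for sy in(-1,1):
        pts=[(p[0]+dx,p[1]+sy*dy,p[2]+.013) for dx,dy in((-.011,.0428),(.011,.0428),(.011,.057),(-.011,.057))]
        q=np.array([(proj(n,v)-[x0,y0]+.5)*k for v in pts]); cv2.polylines(im,[q.round().astype(int)],True,(0,255,255),1)
    # gripper body front face: 54 behind grasp
    z=p[2]+.0187+.054
    pts=[(p[0]+a*.038,p[1]+b_*.0425,z) for a,b_ in((-1,-1),(1,-1),(1,1),(-1,1))]
    q=np.array([(proj(n,v)-[x0,y0]+.5)*k for v in pts]); cv2.polylines(im,[q.round().astype(int)],True,(0,255,0),1)
    cv2.imwrite(f"pics/g_{n}.png",im)
E
```

```text
(no output)
```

View pics/g_side.png

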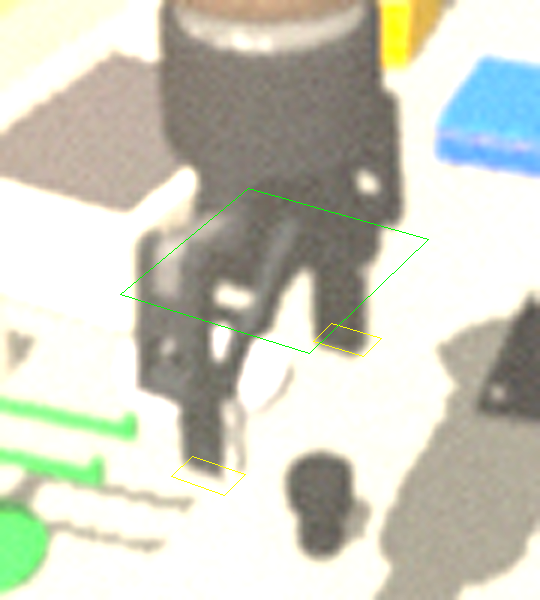

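View pics/g_top.png

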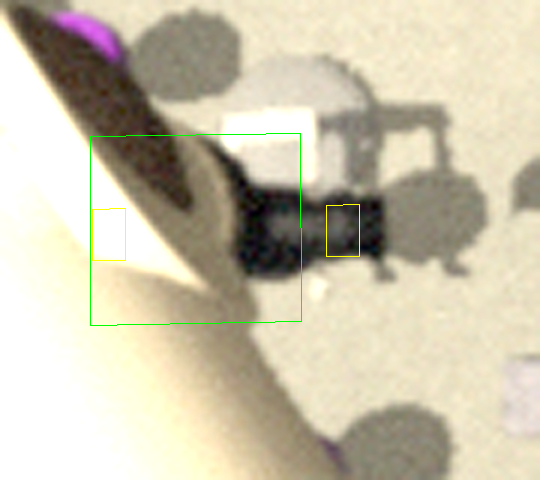

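>>> carry_out(
  rows="0 -0.4 3.5 0;0.1 -0.4 3.5 0;0 0 0.6 0;0 0 0 0;0 0 0 0",
)

```text
clock: 3.7
tool_pos: [0.514, 0.2041, 0.1418]
tcp_rot: [[1.0, -0.001, 0.002], [-0.001, -1.0, 0.001], [0.002, -0.001, -1.0]]
contact_force: [0.4, 0.6, -0.3]
grip_width: 0.0856
```

```bash
cat > g.py <<'E'
from ov import *
def view(tag,b,k,rings,n="side",gain=1.6,w=None,tb=.013,thick=.008):
    s=st(); p=s["tool_pos"];R=s["tcp_rot"]; w=(w or s["grip_width"])/2
    im=r.grab_frame(n); cv2.imwrite(f"pics/{n}{tag}.png",im); x0,y0,x1,y1=b
    im=cv2.resize(im[y0:y1,x0:x1],None,fx=k,fy=k,interpolation=2)
    im=np.clip(im.astype(float)*gain,0,255).astype(np.uint8)
    for sy in(-1,1):
        pts=[p+R@np.array((dx,sy*dy,-tb)) for dx,dy in((-.011,w),(.011,w),(.011,w+thick),(-.011,w+thick))]
        q=np.array([(proj(n,v)-[x0,y0]+.5)*k for v in pts]); cv2.polylines(im,[q.round().astype(int)],True,(0,255,255),1)
    for c,z,rad,col in rings:
        q=(ring(n,c,z,rad)-[x0,y0]+.5)*k; cv2.polylines(im,[q.round().astype(int)],True,col,1)
    cv2.imwrite(f"pics/g{n}{tag}.png",im)
E
python3 - <<'E'
from g import *
view("2",(260,170,370,280),7,[((.5126,.2066),.111,.023,(0,255,0)),((.5126,.2066),.085,.023,(0,255,0))])
view("2",(200,170,300,270),6,[((.5126,.2066),.111,.023,(0,255,0))],n="top")
E
```

```text
t 3.7 q [   6.4   28.2  -39.2  107.2   22.2   52.2 -133.3] p [0.514  0.2041 0.1418] yaw_x -0.05 Rz [ 0.0017  0.0009 -1.    ] F [ 0.43  0.63 -0.28] T [ 0.02 -0.05  0.03] w 0.0856
t 3.75 q [   6.4   28.2  -39.2  107.2   22.2   52.2 -133.3] p [0.5143 0.2042 0.1421] yaw_x -0.06 Rz [ 0.0026  0.001  -1.    ] F [-0.46 -1.08  0.5 ] T [-0.05 -0.04  0.04] w 0.0857
```

View pics/gside2.png

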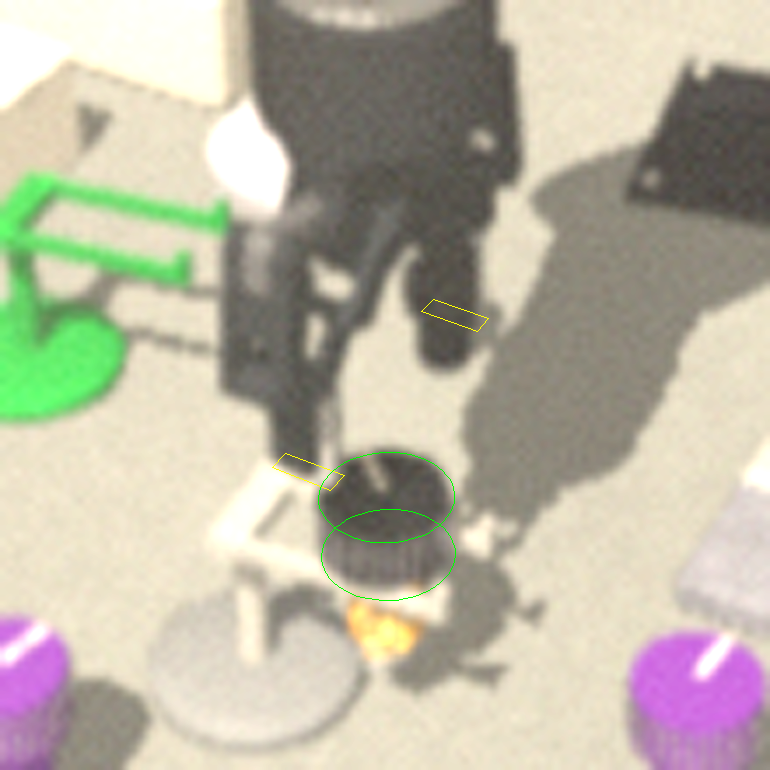

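View pics/gtop2.png

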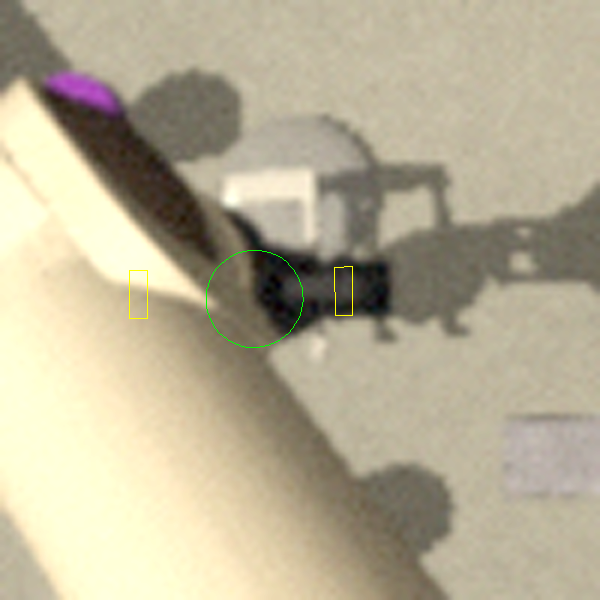

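>>> carry_out(
  rows="-0.1 0 2 0;-0.1 0 2 0;0 0 1.6 0;0 0 0.6 0;0 0 0 0",
)

```text
clock: 4.3
tool_pos: [0.5109, 0.2036, 0.078]
tcp_rot: [[1.0, -0.001, -0.001], [-0.001, -1.0, -0.0], [-0.001, 0.0, -1.0]]
contact_force: [-0.5, 0.9, 0.2]
grip_width: 0.0856
```

```bash
python3 - <<'E'
from g import *
view("3",(270,180,370,280),7,[((.5126,.2066),.111,.023,(0,255,0))])
E
```

```text
t 4.3 q [   3.7   33.2  -36.   109.6   26.7   45.8 -137. ] p [0.5109 0.2036 0.078 ] yaw_x -0.06 Rz [-0.0008 -0.0003 -1.    ] F [-0.46  0.89  0.21] T [-0.02 -0.04 -0.03] w 0.0856
```

View pics/gside3.png

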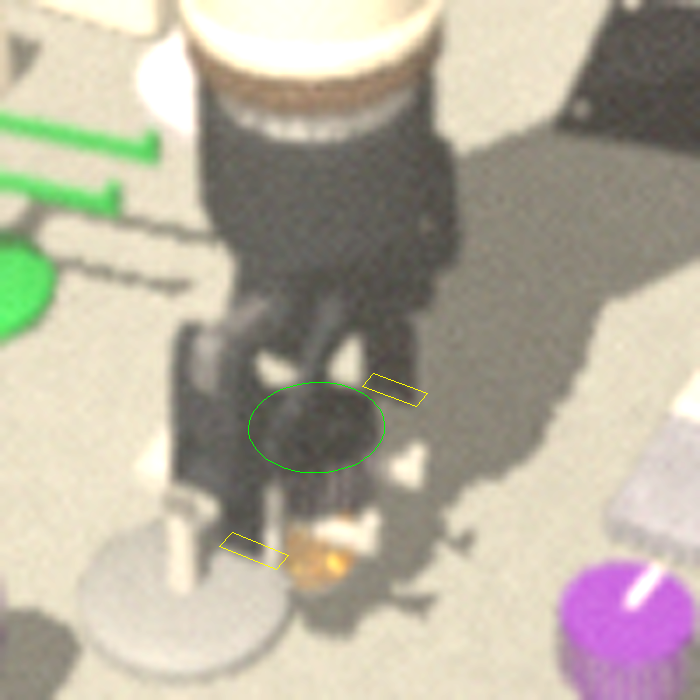

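>>> carry_out(
  rows="0 0 0 0;0 0 0 0;0 0 0 0;0 0 0 0;0 0 0 0",
  gripper=0,
)

```text
clock: 4.85
tool_pos: [0.5117, 0.2032, 0.0793]
tcp_rot: [[1.0, -0.001, 0.001], [-0.001, -1.0, -0.001], [0.001, 0.001, -1.0]]
contact_force: [-1.5, -2.5, 5.8]
grip_width: 0.0445
```

>>> carry_out(
  rows="0 0 0 0;0 0 0 0;0 0 0 0",
)

```text
clock: 5.15
tool_pos: [0.5117, 0.2032, 0.0793]
tcp_rot: [[1.0, -0.001, 0.001], [-0.001, -1.0, -0.001], [0.001, 0.001, -1.0]]
contact_force: [-1.2, -2.9, 6.6]
grip_width: 0.0447
```

```bash
python3 - <<'E'
from g import *
view("4",(270,180,370,280),7,[((.5126,.2066),.111,.023,(0,255,0))],tb=.006)
E
```

```text
t 5.15 q [   3.7   33.1  -36.   109.5   26.7   45.8 -137. ] p [0.5117 0.2032 0.0793] yaw_x -0.09 Rz [ 0.0014 -0.0009 -1.    ] F [-1.18 -2.92  6.64] T [-0.51  0.25  0.05] w 0.0447
```

View pics/gside4.png

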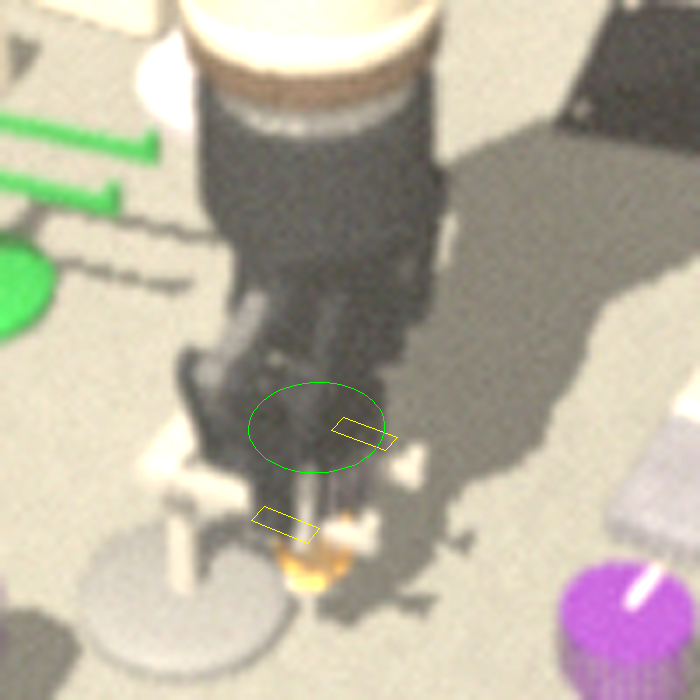

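>>> carry_out(
  rows="0 0 -1.5 0;0 0 -1.5 0;0 0 -1.5 0;0 0 -1.5 0;0 0 -1.5 0",
)

```text
clock: 5.7
tool_pos: [0.5113, 0.2039, 0.1551]
tcp_rot: [[1.0, -0.001, 0.001], [-0.001, -1.0, 0.0], [0.001, -0.0, -1.0]]
contact_force: [-0.5, 1.0, -2.5]
grip_width: 0.0445
```

>>> carry_out(
  rows="0 0 -2 0;0 0 -2 0;0 0 0 0;0 0 0 0",
)

```text
clock: 6.1
tool_pos: [0.5113, 0.2036, 0.1937]
tcp_rot: [[1.0, -0.001, 0.001], [-0.001, -1.0, -0.0], [0.001, 0.0, -1.0]]
contact_force: [-0.7, 0.1, -3.3]
grip_width: 0.0441
```

```bash
python3 - <<'E'
from g import *
view("5",(270,130,370,270),5,[],tb=.006)
E
```

```text
t 6.1 q [   8.5   24.2  -41.4  105.1   18.8   57.6 -130.7] p [0.5113 0.2036 0.1937] yaw_x -0.08 Rz [ 0.0012 -0.0001 -1.    ] F [-0.66  0.13 -3.3 ] T [-0.05 -0.02  0.01] w 0.0441
```

View pics/gside5.png

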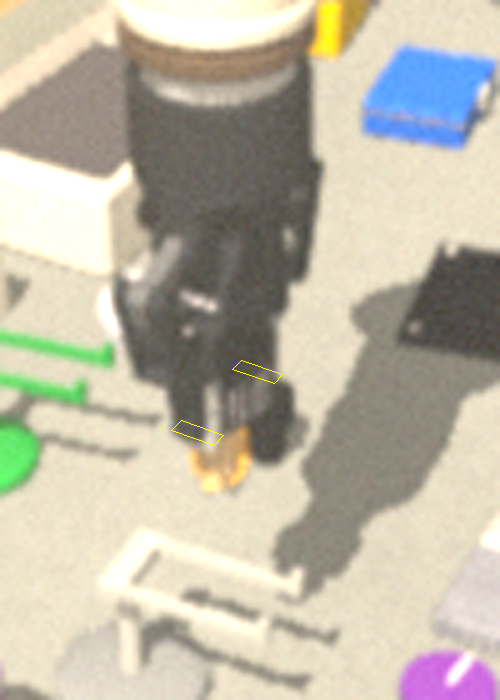

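>>> carry_out(
  rows="0 2 0 0;0 4 0 0;0 4.2 0 0;0 4.2 0 0;0 4.2 0 0",
)

```text
clock: 6.65
tool_pos: [0.5096, 0.0161, 0.192]
tcp_rot: [[1.0, -0.001, -0.002], [-0.001, -1.0, 0.0], [-0.002, -0.0, -1.0]]
contact_force: [0.3, -0.3, -2.4]
grip_width: 0.0444
```

>>> carry_out(
  rows="0 4.2 0 0;0.2 4.2 0 0;0.2 4.2 0 0;0 4.2 0 0;0 3.0 0 0",
)

```text
clock: 7.15
tool_pos: [0.513, -0.1837, 0.1918]
tcp_rot: [[1.0, -0.004, -0.003], [-0.004, -1.0, -0.0], [-0.003, 0.0, -1.0]]
contact_force: [0.6, -1.1, -1.9]
grip_width: 0.0446
```

>>> carry_out(
  rows="0 0 3 0;0 0 2 0;0 0 0 0;0 0 0 0",
)

```text
clock: 7.55
tool_pos: [0.5139, -0.1796, 0.1425]
tcp_rot: [[1.0, -0.0, -0.002], [-0.0, -1.0, 0.001], [-0.002, -0.001, -1.0]]
contact_force: [0.5, -0.1, -1.4]
grip_width: 0.0448
```

```bash
python3 - <<'E'
from g import *
go([.517,-.199,.14])
bo=(.517,-.199)
view("6",(330,100,430,220),6,[(bo,.054,.022,(0,255,0)),(bo,.054,.015,(0,255,0))],tb=.006)
view("6",(340,170,430,260),6,[(bo,.054,.022,(0,255,0))],n="top",tb=.006)
E
```

```text
t 7.55 q [ 43.2  26.  -33.4 108.3  18.   51.1 -89. ] p [ 0.5139 -0.1796  0.1425] yaw_x -0.03 Rz [-0.0021  0.0014 -1.    ] F [ 0.52 -0.14 -1.4 ] T [-0.09 -0.08  0.01] w 0.0448
delta tool cm [0.3077 1.9382 0.247 ]
t 7.55 q [ 43.2  26.  -33.4 108.3  18.   51.1 -89. ] p [ 0.5139 -0.1796  0.1425] yaw_x -0.03 Rz [-0.0021  0.0014 -1.    ] F [ 0.52 -0.14 -1.4 ] T [-0.09 -0.08  0.01] w 0.0448
t 7.6 q [ 43.2  26.  -33.4 108.2  18.   51.1 -89. ] p [ 0.5149 -0.1797  0.1435] yaw_x -0.02 Rz [ 0.0001  0.0005 -1.    ] F [-0.52  0.53 -1.2 ] T [-0.07 -0.03  0.05] w 0.0442
```

View pics/gside6.png

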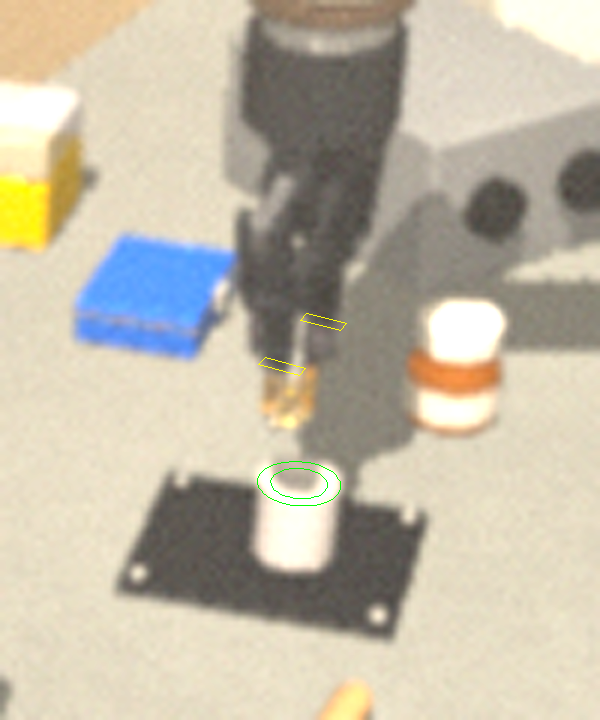

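View pics/gtop6.png

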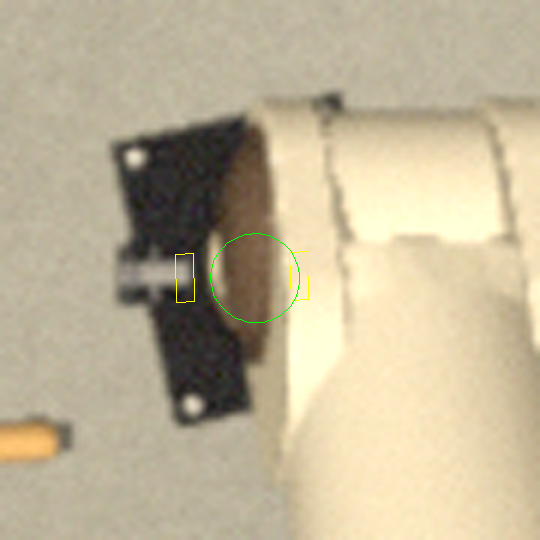

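>>> carry_out(
  rows="0.2 1.9 0 0;0 0 2.0 0;0 0 1.0 0;0 0 0 0;0 0 0 0",
)

```text
clock: 8.15
tool_pos: [0.5169, -0.1986, 0.1138]
tcp_rot: [[1.0, -0.0, 0.0], [-0.0, -1.0, 0.0], [0.0, -0.0, -1.0]]
contact_force: [0.6, 0.2, -1.7]
grip_width: 0.0443
```

```bash
cat > bv.py <<'E'
from g import *
def bolt_view(tag,b,k,bo,gain=1.3):
    s=st(); p=s["tool_pos"]; zt=p[2]-.0443; c=p[:2]
    print("tip-mouth mm",(zt-.054)*1e3)
    Y=(0,255,255)
    im=[]
    view(tag,b,k,[(bo,.054,.022,(0,255,0)),(bo,.054,.015,(0,255,0)),(bo,.008,.022,(0,255,0)),(c,zt,.0075,(0,0,255)),(c,zt+.01,.014,(0,0,255)),(c,zt+.05,.023,(255,0,255))],tb=.006,gain=gain)
E
python3 -c "
from bv import *
bolt_view('7',(345,130,415,210),9,(.517,-.199))"
```

```text
t 8.15 q [ 43.4  29.  -31.8 108.2  20.   48.3 -88.7] p [ 0.5169 -0.1986  0.1138] yaw_x -0.0 Rz [ 0.0002  0.0003 -1.    ] F [ 0.6   0.22 -1.71] T [-0.02 -0.02 -0.04] w 0.0443
tip-mouth mm 15.480945644391113
t 8.15 q [ 43.4  29.  -31.8 108.2  20.   48.3 -88.7] p [ 0.5169 -0.1986  0.1138] yaw_x -0.0 Rz [ 0.0002  0.0003 -1.    ] F [ 0.6   0.22 -1.71] T [-0.02 -0.02 -0.04] w 0.0443
```

View pics/gside7.png

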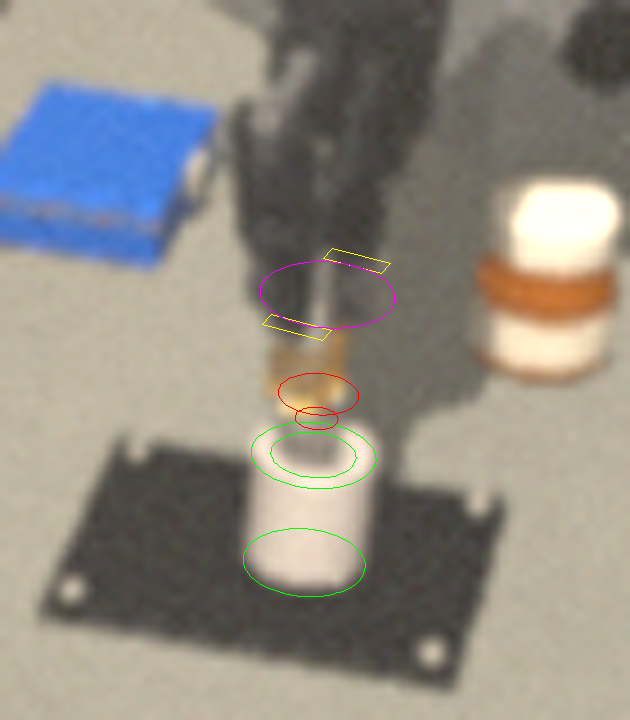

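```bash
python3 -c "
import cv2
a=cv2.imread('pics/side7.png')[130:210,345:415];cv2.imwrite('pics/s7.png',cv2.resize(a,None,fx=7,fy=7,interpolation=2))"
```

```text
(no output)
```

View pics/s7.png

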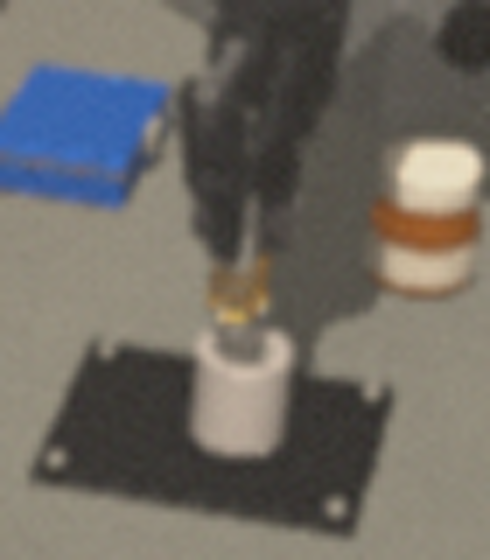

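```bash
python3 - <<'E'
from bv import *
ims=np.mean([r.grab_frame("side").astype(float) for _ in range(8)],axis=0)
np.save("avg8.npy",ims)
for q in("bolt","bolt_pins","bolt_head","boss_mouth","boss_thread"):
    print(q,[(np.round(d["xy"],1).tolist(),round(d["p"],2)) for d in r.tip_of(q,"side")][:5])
s=st();p=s["tool_pos"]
for h in(0,.01,.063): print(h,proj("side",[p[0],p[1],p[2]-.0443+h]))
print("mouth",proj("side",[.517,-.199,.054]))
im=ims[160:205,355:405]; cv2.imwrite("pics/a7.png",cv2.resize(np.clip(im*1.3,0,255).astype(np.uint8),None,fx=14,fy=13.3,interpolation=cv2.INTER_CUBIC)[:600])
E
```

```text
bolt [([355.8, 291.4], 0.76), ([264.9, 286.4], 0.73), ([377.7, 175.4], 0.47), ([320.6, 220.7], 0.42)]
bolt_pins [([358.5, 285.6], 0.84), ([261.8, 282.3], 0.58)]
bolt_head [([357.2, 268.6], 0.98), ([261.0, 266.2], 0.92), ([380.2, 157.9], 0.71), ([403.6, 169.3], 0.2)]
boss_mouth [([378.5, 178.6], 0.64)]
boss_thread [([379.8, 178.9], 0.62)]
t 8.85 q [ 43.5  29.1 -31.8 108.2  20.   48.3 -88.7] p [ 0.5165 -0.1993  0.1133] yaw_x -0.07 Rz [-0.0001  0.     -1.    ] F [ 0.48  0.66 -2.36] T [ 0.02  0.01 -0.01] w 0.0443
0 [379.7954 175.9879]
0.01 [380.0307 173.2889]
0.063 [381.3152 158.5524]
mouth [379.2789 179.9903]
```

View pics/a7.png

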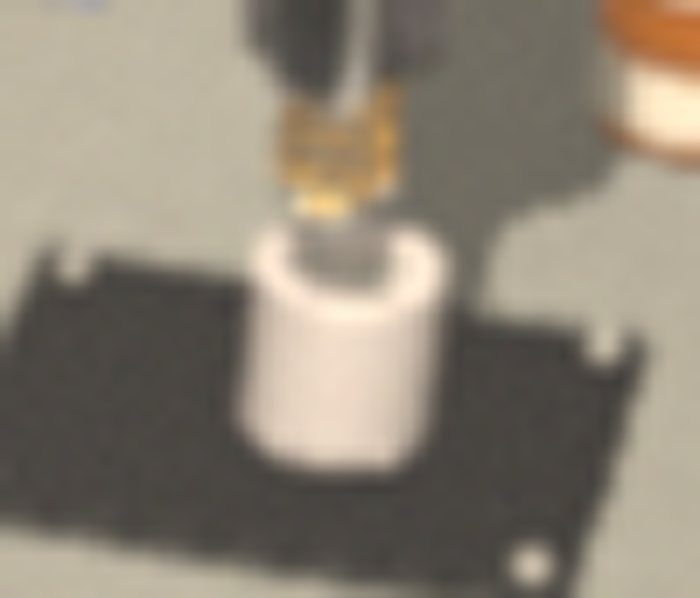

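```bash
python3 - <<'E'
from bv import *
im=np.load("avg8.npy")
g=im.mean(axis=2)
# vertical profile through boss centre columns, horizontally profile
print("cols 377-381 rows 176-200");print(np.arange(176,200));print(g[176:200,377:382].mean(1).round(0))
for y in(186,188,190): print(y,np.arange(369,392),g[y,369:392].round(0))
for c in((.517,-.199),):
  q=ring("side",c,.008,.022,200);print("bottom max y",q[:,1].max(),q[:,0].min(),q[:,0].max())
  q=ring("side",c,.054,.022,200);print("mouth outer",q.min(0),q.max(0))
  q=ring("side",c,.054,.015,200);print("mouth inner",q.min(0),q.max(0))
im0=cv2.imread("pics/side0.png").astype(float).mean(2)
print("side0 col");print(np.arange(170,200));print(im0[170:200,378:382].mean(1).round(0))
E
```

```text
cols 377-381 rows 176-200
[176 177 178 179 180 181 182 183 184 185 186 187 188 189 190 191 192 193
 194 195 196 197 198 199]
[124. 117. 112. 106. 109. 130. 165. 183. 173. 168. 168. 168. 167. 166.
 165. 165. 165. 161. 140.  86.  54.  53.  54.  54.]
186 [369 370 371 372 373 374 375 376 377 378 379 380 381 382 383 384 385 386
 387 388 389 390 391] [ 55.  54.  57.  85. 127. 148. 158. 163. 167. 170. 170. 169. 166. 160.
 153. 140. 117.  76.  54.  53.  54.  53.  54.]
188 [369 370 371 372 373 374 375 376 377 378 379 380 381 382 383 384 385 386
 387 388 389 390 391] [ 54.  54.  62.  95. 133. 151. 159. 164. 167. 170. 169. 166. 163. 158.
 149. 133. 106.  68.  53.  54.  52.  54.  53.]
190 [369 370 371 372 373 374 375 376 377 378 379 380 381 382 383 384 385 386
 387 388 389 390 391] [ 55.  53.  68. 107. 137. 152. 160. 165. 166. 168. 167. 166. 160. 154.
 144. 129.  96.  62.  52.  54.  55.  53.  54.]
bottom max y 195.76433167174665 371.4614132221788 385.04455677158853
mouth outer [372.3529 176.3504] [386.2279 183.7373]
mouth inner [374.5543 177.4973] [384.0141 182.5332]
side0 col
[170 171 172 173 174 175 176 177 178 179 180 181 182 183 184 185 186 187
 188 189 190 191 192 193 194 195 196 197 198 199]
[134. 134. 136. 133. 135. 141. 165. 183. 165. 149. 137. 147. 169. 183.
 174. 167. 168. 165. 166. 166. 163. 164. 163. 160. 138.  86.  53.  55.
  55.  53.]
```

>>> carry_out(
  rows="-0.17 0.1 0 0;0 0 0.8 0;0 0 0.8 0;0 0 0 0;0 0 0 0",
)

```text
clock: 9.35
tool_pos: [0.5144, -0.2003, 0.0967]
tcp_rot: [[1.0, -0.001, -0.001], [-0.001, -1.0, 0.0], [-0.001, -0.0, -1.0]]
contact_force: [-0.2, -1.0, -2.1]
grip_width: 0.0442
```

```bash
python3 - <<'E'
from bv import *
ims=np.mean([r.grab_frame("side").astype(float) for _ in range(6)],axis=0)
s=st();p=s["tool_pos"]; print("tip-mouth",p[2]-.0443-.054)
for h in(0,.01): print(h,proj("side",[p[0],p[1],p[2]-.0443+h]))
np.save("avg9.npy",ims)
im=ims[155:200,355:405]; cv2.imwrite("pics/a9.png",cv2.resize(np.clip(im*1.3,0,255).astype(np.uint8),None,fx=14,fy=13.3,interpolation=cv2.INTER_CUBIC)[:600])
E
```

```text
t 9.65 q [ 43.   30.3 -31.1 108.9  21.   46.5 -89.4] p [ 0.515  -0.2001  0.0974] yaw_x -0.06 Rz [ 0.0002  0.0002 -1.    ] F [-0.31  1.11 -1.9 ] T [-0.06  0.02  0.03] w 0.0441
tip-mouth -0.0008912359435377659
0 [379.9826 180.2392]
0.01 [380.217  177.5795]
```

View pics/a9.png

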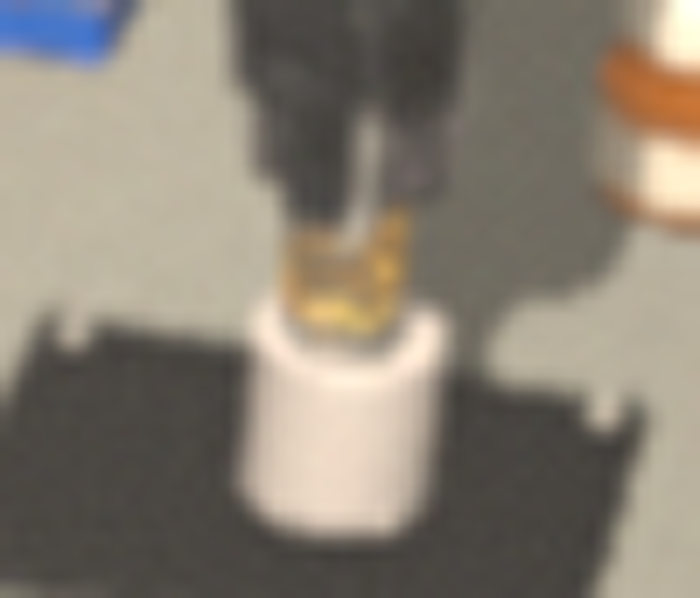

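>>> carry_out(
  rows="-0.08 0.05 0.3 0;0 0 0.3 0;0 0 0 0;0 0 0 0",
)

```text
clock: 10.05
tool_pos: [0.5153, -0.2026, 0.0922]
tcp_rot: [[1.0, -0.002, 0.003], [-0.002, -1.0, -0.002], [0.003, 0.002, -1.0]]
contact_force: [0.9, -4.8, 3.3]
grip_width: 0.0447
```

```bash
cat > av.py <<'E'
from bv import *
def av(tag,N=6):
    ims=np.mean([r.grab_frame("side").astype(float) for _ in range(N)],axis=0)
    s=st();p=s["tool_pos"]; print("tip-mouth mm",(p[2]-.0443-.054)*1e3)
    im=ims[150:195,355:405]; cv2.imwrite(f"pics/a{tag}.png",cv2.resize(np.clip(im*1.3,0,255).astype(np.uint8),None,fx=14,fy=13.3,interpolation=cv2.INTER_CUBIC)[:600])
E
python3 -c "
from av import *
av('10')"
```

```text
t 10.35 q [ 42.9  30.7 -30.8 109.   21.5  45.8 -89.6] p [ 0.5153 -0.2025  0.0922] yaw_x -0.12 Rz [ 0.0027 -0.0023 -1.    ] F [ 1.05 -5.1   5.13] T [-1.36 -0.35  0.03] w 0.0446
tip-mouth mm -6.11313278703994
```

View pics/a10.png

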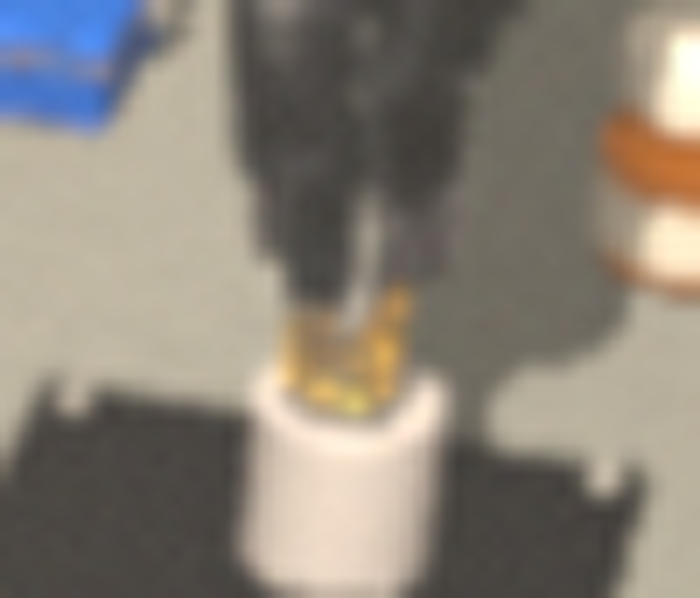

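>>> carry_out(
  rows="0 0 -0.2 0;0.03 0.25 0 0;0 0 0 0;0 0 0 0",
)

```text
clock: 10.75
tool_pos: [0.5143, -0.2029, 0.093]
tcp_rot: [[1.0, -0.001, -0.0], [-0.001, -1.0, 0.001], [-0.0, -0.001, -1.0]]
contact_force: [1.2, -1.7, -0.5]
grip_width: 0.0447
```

>>> carry_out(
  rows="0 0 0.2 0;0 0 0.2 0;0 0 0 0;0 0 0 0",
)

```text
clock: 11.15
tool_pos: [0.5152, -0.2044, 0.0901]
tcp_rot: [[1.0, -0.002, 0.002], [-0.002, -1.0, -0.002], [0.002, 0.002, -1.0]]
contact_force: [1.3, -3.1, 4.6]
grip_width: 0.0446
```

```bash
python3 -c "
from av import *
av('11',2)"
```

```text
t 11.25 q [ 43.   30.9 -30.7 108.9  21.6  45.7 -89.5] p [ 0.5152 -0.2044  0.09  ] yaw_x -0.09 Rz [ 0.0018 -0.0017 -1.    ] F [ 0.05 -4.63  5.22] T [-1.05 -0.35 -0.07] w 0.0445
tip-mouth mm -8.266843601588942
```

>>> carry_out(
  rows="0 0.2 -0.1 0;0 0 0 0;0 0 0.2 0;0 0 0.2 0;0 0 0 0",
)

```text
clock: 11.75
tool_pos: [0.5138, -0.2059, 0.0857]
tcp_rot: [[1.0, -0.002, -0.001], [-0.002, -1.0, -0.0], [-0.001, 0.0, -1.0]]
contact_force: [2.2, -4.7, -2.3]
grip_width: 0.0447
```

```bash
python3 -c "
from av import *
av('12',2)"
```

```text
t 11.85 q [ 43.1  31.3 -30.5 109.   21.8  45.5 -89.4] p [ 0.5138 -0.2059  0.0857] yaw_x -0.1 Rz [-0.001  -0.0003 -1.    ] F [ 2.03 -4.75 -2.68] T [-1.25 -0.42 -0.03] w 0.0447
tip-mouth mm -12.578112833461164
```

>>> carry_out(
  rows="0.08 0.15 0 0;0 0 0 0;0 0 0.15 0;0 0 0.15 0;0 0 0 0",
)

```text
clock: 12.35
tool_pos: [0.5148, -0.2062, 0.0834]
tcp_rot: [[1.0, -0.001, -0.001], [-0.001, -1.0, 0.0], [-0.001, -0.0, -1.0]]
contact_force: [-2.0, 0.4, 3.8]
grip_width: 0.0447
```

```bash
python3 -c "
from av import *
av('13',4)"
```

```text
t 12.55 q [ 43.   31.6 -30.4 108.9  21.9  45.3 -89.4] p [ 0.5149 -0.2063  0.0834] yaw_x -0.05 Rz [-0.0006  0.0004 -1.    ] F [-3.08  0.36  6.35] T [0.09 0.67 0.08] w 0.0447
tip-mouth mm -14.852780864918813
```

View pics/a13.png

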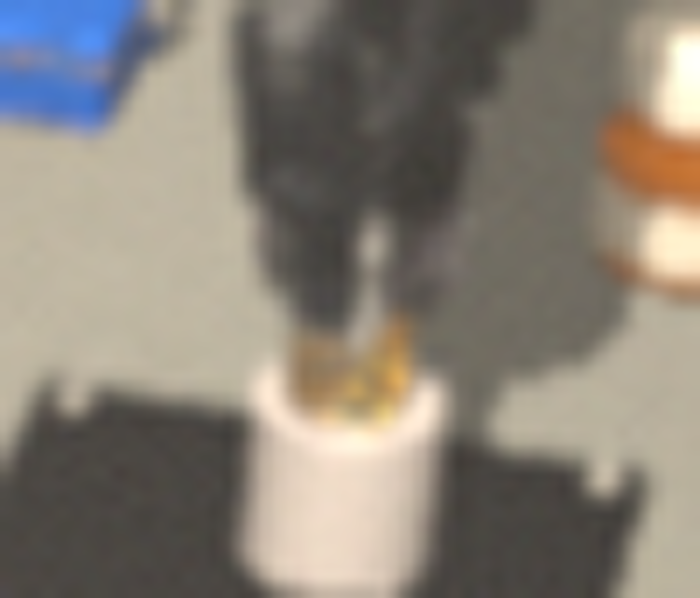

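>>> carry_out(
  rows="-0.03 0 0 -0.1;0 0 -0.02 -0.1;0 0 -0.03 -0.1;0 0 -0.03 -0.1;0 0 -0.02 0",
)

```text
clock: 13.05
tool_pos: [0.5155, -0.2081, 0.0847]
tcp_rot: [[0.922, 0.388, 0.002], [0.388, -0.922, -0.001], [0.001, 0.002, -1.0]]
contact_force: [1.0, -3.6, 2.5]
grip_width: 0.0448
```

```bash
cat > s.py <<'E'
from h import *
s=st(); print("tip-mouth mm",((s["tool_pos"][2]-.0443-.054)*1e3).round(2))
E
python3 s.py
```

```text
t 13.05 q [ 47.2  32.9 -35.8 108.7  26.1  46.5 -69.8] p [ 0.5155 -0.2081  0.0847] yaw_x 22.84 Rz [ 0.0016 -0.0011 -1.    ] F [ 0.97 -3.57  2.46] T [-1.09  0.06 -0.01] w 0.0448
tip-mouth mm -13.61
```

>>> carry_out(
  rows="0 0.08 -0.02 -0.1;0 0 -0.03 -0.1;0 0 -0.03 -0.1;0 0 0 0;0 0 0 0",
)

```text
clock: 13.55
tool_pos: [0.516, -0.2088, 0.0856]
tcp_rot: [[0.769, 0.639, 0.002], [0.639, -0.769, -0.001], [0.0, 0.002, -1.0]]
contact_force: [0.6, -4.6, 3.3]
grip_width: 0.0442
```

```bash
python3 s.py
```

```text
t 13.55 q [ 50.1  34.1 -39.8 108.5  29.1  47.7 -55.2] p [ 0.516  -0.2088  0.0856] yaw_x 39.74 Rz [ 0.0018 -0.0014 -1.    ] F [ 0.6  -4.63  3.31] T [-1.43 -0.16 -0.05] w 0.0442
tip-mouth mm -12.74
```

>>> carry_out(
  rows="-0.06 0.08 0 -0.08;0 0 0 -0.08;0 0 0 0;0 0 0 0",
)

```text
clock: 13.95
tool_pos: [0.5165, -0.2093, 0.0857]
tcp_rot: [[0.657, 0.754, 0.003], [0.754, -0.657, -0.001], [0.001, 0.003, -1.0]]
contact_force: [1.9, -5.3, 2.5]
grip_width: 0.0443
```

```bash
python3 s.py
```

```text
t 13.95 q [ 51.6  34.9 -41.9 108.4  30.8  48.3 -47.3] p [ 0.5165 -0.2093  0.0857] yaw_x 48.91 Rz [ 0.0025 -0.0011 -1.    ] F [ 1.92 -5.32  2.49] T [-1.25 -0.49  0.01] w 0.0443
tip-mouth mm -12.63
```

>>> carry_out(
  rows="-0.07 0.07 0.03 -0.08;0 0 0.03 -0.08;0 0 0.03 -0.08;0 0 0 0",
)

```text
clock: 14.35
tool_pos: [0.5165, -0.2099, 0.0844]
tcp_rot: [[0.457, 0.889, 0.002], [0.889, -0.457, -0.0], [0.001, 0.002, -1.0]]
contact_force: [3.3, -4.5, 0.5]
grip_width: 0.0449
```

```bash
python3 s.py
```

```text
t 14.35 q [ 53.8  36.2 -45.  108.3  33.4  49.3 -35.4] p [ 0.5165 -0.2099  0.0844] yaw_x 62.8 Rz [ 0.0024 -0.0003 -1.    ] F [ 3.31 -4.53  0.51] T [-1.21 -0.64 -0.  ] w 0.0449
tip-mouth mm -13.91
```

>>> carry_out(
  rows="-0.03 0.07 0.1 0;0 0 0.15 0;0 0 0.15 0;0 0 0 0",
)

```text
clock: 14.75
tool_pos: [0.5164, -0.2102, 0.0806]
tcp_rot: [[0.456, 0.89, 0.001], [0.89, -0.456, -0.001], [-0.0, 0.001, -1.0]]
contact_force: [1.3, -4.7, 3.3]
grip_width: 0.0442
```

```bash
python3 s.py
```

```text
t 14.75 q [ 53.6  36.5 -44.7 108.3  33.7  49.1 -35.5] p [ 0.5164 -0.2102  0.0806] yaw_x 62.89 Rz [ 0.001  -0.0005 -1.    ] F [ 1.27 -4.7   3.31] T [-0.98 -0.45 -0.  ] w 0.0442
tip-mouth mm -17.72
```

>>> carry_out(
  rows="-0.05 0 0.04 0.14;0 -0.06 0.04 0.14;0 -0.06 0.04 0.14;0 -0.06 0.04 0.14;0 0 0 0",
)

```text
clock: 15.25
tool_pos: [0.5142, -0.2089, 0.0789]
tcp_rot: [[0.859, 0.511, -0.0], [0.511, -0.859, -0.0], [-0.0, 0.0, -1.0]]
contact_force: [1.3, -2.6, 5.8]
grip_width: 0.0446
```

```bash
python3 s.py
```

```text
t 15.25 q [ 48.3  33.9 -37.2 108.8  27.8  46.5 -63.1] p [ 0.5142 -0.2089  0.0789] yaw_x 30.76 Rz [-0.0002 -0.0004 -1.    ] F [ 1.33 -2.58  5.77] T [-0.6  -0.02 -0.1 ] w 0.0446
tip-mouth mm -19.42
```

>>> carry_out(
  rows="0.0 -0.03 0.04 0.14;0 -0.06 0.04 0.14;0 -0.06 0.04 0.14;0 -0.06 0.04 0.14;0 0 0 0",
)

```text
clock: 15.75
tool_pos: [0.5137, -0.2062, 0.0772]
tcp_rot: [[1.0, -0.021, -0.0], [-0.021, -1.0, 0.001], [-0.0, -0.001, -1.0]]
contact_force: [1.0, -0.6, 6.5]
grip_width: 0.0444
```

```bash
python3 s.py
```

```text
t 15.75 q [ 42.5  32.  -29.7 109.2  22.   44.5 -90.6] p [ 0.5137 -0.2062  0.0772] yaw_x -1.21 Rz [-0.0001  0.0007 -1.    ] F [ 1.05 -0.57  6.46] T [-0.27 -0.1  -0.05] w 0.0444
tip-mouth mm -21.07
```

>>> carry_out(
  rows="0 -0.06 0.04 0.14;0 -0.06 0.04 0.14;0 -0.06 0.04 0.14;0 -0.06 0.04 0.14;0 -0.03 0.03 0.1",
)

```text
clock: 16.25
tool_pos: [0.5143, -0.2038, 0.0754]
tcp_rot: [[0.776, -0.631, -0.0], [-0.631, -0.776, 0.001], [-0.001, -0.0, -1.0]]
contact_force: [-1.5, -1.5, 7.2]
grip_width: 0.0447
```

```bash
python3 s.py
```

```text
t 16.25 q [  35.3   30.4  -20.6  109.6   15.2   42.7 -123.1] p [ 0.5143 -0.2038  0.0754] yaw_x -39.09 Rz [-0.0003  0.0007 -1.    ] F [-1.45 -1.51  7.24] T [-0.4   0.24  0.  ] w 0.0447
tip-mouth mm -22.95
```

>>> carry_out(
  rows="0 0 -0.1 0;0 0 0 0;0 0 0 0;0 0 0 0;0 0 0 0",
  gripper=1,
)

```text
clock: 16.75
tool_pos: [0.5141, -0.2046, 0.0758]
tcp_rot: [[0.777, -0.629, -0.001], [-0.629, -0.777, 0.001], [-0.001, -0.0, -1.0]]
contact_force: [0.2, -0.4, -0.6]
grip_width: 0.0852
```

>>> carry_out(
  rows="0.35 0 0 0;0 0 0 0;0 0 0 -0.14;0 0 0 -0.14;0 0 0 -0.14",
)

```text
clock: 17.25
tool_pos: [0.5172, -0.207, 0.0762]
tcp_rot: [[0.968, -0.252, 0.0], [-0.252, -0.968, -0.0], [0.0, 0.0, -1.0]]
contact_force: [0.4, -0.3, -1.1]
grip_width: 0.0855
```

```bash
python3 s.py; python3 -c "
from av import *
av('20',3)"
```

```text
t 17.25 q [  39.9   31.7  -26.4  108.9   19.7   43.9 -102.1] p [ 0.5172 -0.207   0.0762] yaw_x -14.62 Rz [ 0.0002 -0.0001 -1.    ] F [ 0.41 -0.3  -1.06] T [-0.01 -0.01 -0.05] w 0.0855
tip-mouth mm -22.13
t 17.4 q [  39.9   31.6  -26.4  108.9   19.6   43.9 -102.6] p [ 0.5171 -0.2071  0.0761] yaw_x -15.15 Rz [ 0.0001  0.0004 -1.    ] F [ 1.01 -0.22  0.16] T [-0.01  0.05 -0.  ] w 0.0853
tip-mouth mm -22.245500378816757
```

View pics/a20.png

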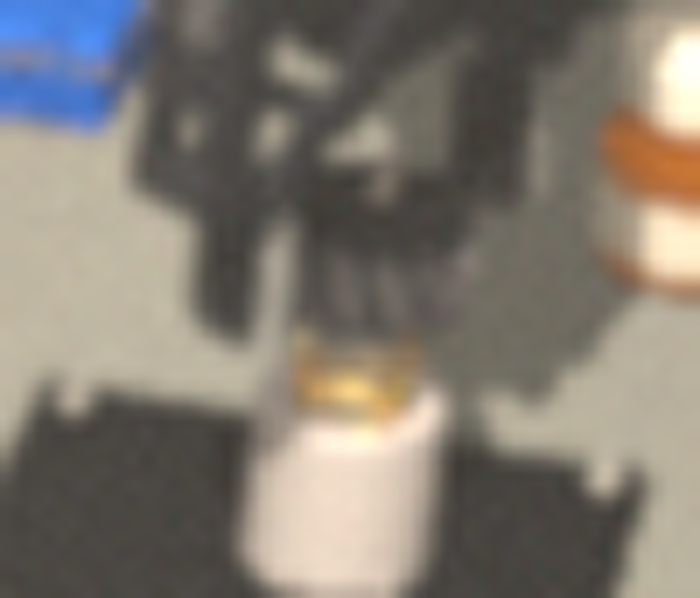

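>>> carry_out(
  rows="0 0 0 -0.145;0 0 0 -0.145;0 0 0 -0.145;0 0 0 -0.145;0 0 0 -0.145",
)

```text
clock: 17.9
tool_pos: [0.5171, -0.207, 0.0761]
tcp_rot: [[0.893, 0.449, -0.0], [0.449, -0.893, -0.0], [-0.0, 0.0, -1.0]]
contact_force: [-0.4, 1.0, -0.1]
grip_width: 0.0858
```

>>> carry_out(
  rows="0 0 0 -0.145;0 0 0 -0.145;0 0 0 -0.145;0 0 0 -0.145;0 0 0 -0.145",
)

```text
clock: 18.4
tool_pos: [0.517, -0.2071, 0.0761]
tcp_rot: [[0.371, 0.929, -0.0], [0.929, -0.371, -0.0], [-0.0, -0.0, -1.0]]
contact_force: [-0.9, -1.3, -0.0]
grip_width: 0.0856
```

>>> carry_out(
  rows="0 0 0 -0.145;0 0 0 -0.145;0 0 0 -0.145;0 0 0 -0.145;0 0 0 -0.145",
)

```text
clock: 18.9
tool_pos: [0.5169, -0.2071, 0.076]
tcp_rot: [[-0.338, 0.941, -0.0], [0.941, 0.338, -0.0], [-0.0, -0.001, -1.0]]
contact_force: [1.3, 0.1, 0.5]
grip_width: 0.0854
```

```bash
python3 s.py
```

```text
t 18.9 q [ 59.8  41.8 -54.6 108.3  42.7  53.2   4.1] p [ 0.5169 -0.2071  0.076 ] yaw_x 109.76 Rz [-0.0005 -0.0002 -1.    ] F [1.31 0.06 0.5 ] T [ 0.04 -0.01 -0.02] w 0.0854
tip-mouth mm -22.32
```

>>> carry_out(
  rows="0 0 0 -0.145;0 0 0 -0.145;0 0 0 -0.145;0 0 0 -0.145;0 0 0 -0.145",
)

```text
clock: 19.4
tool_pos: [0.5169, -0.2072, 0.0759]
tcp_rot: [[-0.877, 0.48, -0.001], [0.48, 0.877, -0.0], [0.001, -0.001, -1.0]]
contact_force: [0.2, 0.2, -0.1]
grip_width: 0.0857
```

>>> carry_out(
  rows="0 0 0 -0.145;0 0 0 -0.145;0 0 0 -0.145;0 0 0 -0.145;0 0 0 -0.145",
)

```text
clock: 19.9
tool_pos: [0.5168, -0.2071, 0.0757]
tcp_rot: [[-0.975, -0.222, -0.001], [-0.222, 0.975, -0.0], [0.001, 0.0, -1.0]]
contact_force: [-0.9, -0.4, 0.3]
grip_width: 0.0857
```

>>> carry_out(
  rows="0 0 0 -0.145;0 0 0 -0.145;0 0 0 -0.145;0 0 0 -0.145;0 0 0 0",
)

```text
clock: 20.4
tool_pos: [0.5167, -0.2069, 0.0754]
tcp_rot: [[-0.697, -0.717, -0.001], [-0.717, 0.697, 0.001], [0.0, 0.001, -1.0]]
contact_force: [0.2, -0.4, 0.2]
grip_width: 0.0858
```

```bash
python3 s.py
```

```text
t 20.4 q [ 69.7  56.7 -74.5 108.   60.6  67.6 108.2] p [ 0.5167 -0.2069  0.0754] yaw_x -134.15 Rz [-0.0013  0.0008 -1.    ] F [ 0.16 -0.39  0.19] T [-0.03 -0.03 -0.01] w 0.0858
tip-mouth mm -22.86
```

>>> carry_out(
  rows="0 0 0 0;0 0 0 0;0 0 0 0;0 0 0 0;0 0 0 0",
  gripper=0,
)

```text
clock: 20.9
tool_pos: [0.5173, -0.2071, 0.0764]
tcp_rot: [[-0.696, -0.718, 0.001], [-0.718, 0.696, -0.001], [0.0, -0.001, -1.0]]
contact_force: [0.2, -0.3, 1.0]
grip_width: 0.0443
```

>>> carry_out(
  rows="0 0 0 0;0 0 0 0",
)

```text
clock: 21.1
tool_pos: [0.5173, -0.2071, 0.0764]
tcp_rot: [[-0.695, -0.719, 0.0], [-0.719, 0.695, -0.0], [-0.0, -0.001, -1.0]]
contact_force: [0.7, -1.0, 3.2]
grip_width: 0.0446
```

```bash
python3 s.py
```

```text
t 21.1 q [ 69.8  56.7 -74.6 108.   60.6  67.6 108.3] p [ 0.5173 -0.2071  0.0764] yaw_x -134.05 Rz [ 0.0005 -0.0003 -1.    ] F [ 0.68 -0.98  3.21] T [-0.14 -0.13 -0.01] w 0.0446
tip-mouth mm -21.95
```

>>> carry_out(
  rows="0 0 0.04 0.14;0 0 0.04 0.14;0 0 0.04 0.14;0 0 0.04 0.14;0 0 0.04 0.14",
)

```text
clock: 21.6
tool_pos: [0.5173, -0.2076, 0.0744]
tcp_rot: [[-0.995, -0.096, 0.0], [-0.096, 0.995, -0.001], [-0.0, -0.001, -1.0]]
contact_force: [-0.8, -1.3, 2.7]
grip_width: 0.0446
```

```bash
python3 s.py
```

```text
t 21.6 q [ 67.4  51.6 -68.7 108.1  55.6  62.4  71. ] p [ 0.5173 -0.2076  0.0744] yaw_x -174.51 Rz [ 0.0004 -0.001  -1.    ] F [-0.82 -1.34  2.68] T [-0.34  0.07 -0.01] w 0.0446
tip-mouth mm -23.87
```

>>> carry_out(
  rows="0 0 0.04 0.14;0 0 0.04 0.14;0 0 0.04 0.14;0 0 0.04 0.14;0 0 0.04 0.14",
)

```text
clock: 22.1
tool_pos: [0.518, -0.2071, 0.0725]
tcp_rot: [[-0.823, 0.568, 0.002], [0.568, 0.823, -0.0], [-0.002, 0.001, -1.0]]
contact_force: [2.1, -0.1, 2.4]
grip_width: 0.0441
```

>>> carry_out(
  rows="0 0 0.04 0.14;0 0 0.04 0.14;0 0 0.04 0.14;0 0 0.04 0.14;0 0 0.04 0.14",
)

```text
clock: 22.6
tool_pos: [0.5184, -0.2068, 0.0706]
tcp_rot: [[-0.264, 0.964, 0.003], [0.964, 0.264, 0.0], [-0.001, 0.003, -1.0]]
contact_force: [1.9, 0.2, 0.3]
grip_width: 0.0446
```

```bash
python3 s.py
```

```text
t 22.6 q [ 59.3  42.  -53.9 108.4  43.   52.4  -0.5] p [ 0.5184 -0.2068  0.0706] yaw_x 105.33 Rz [ 0.0029  0.0001 -1.    ] F [1.9  0.22 0.29] T [-0.05 -0.61  0.06] w 0.0446
tip-mouth mm -27.69
```

>>> carry_out(
  rows="0 0.03 0.045 0.14;0 0 0.045 0.14;0 0 0.04 0.14;0 0 0.04 0.14;0 0 0.04 0.14",
)

```text
clock: 23.1
tool_pos: [0.5188, -0.207, 0.0686]
tcp_rot: [[0.419, 0.908, 0.003], [0.908, -0.419, -0.0], [0.001, 0.003, -1.0]]
contact_force: [3.1, -1.5, 1.6]
grip_width: 0.0448
```

>>> carry_out(
  rows="0 0 0.04 0.14;0 0 0.04 0.14;0 0 0.04 0.14;0 0 0.04 0.14;0 0 0.04 0.14",
)

```text
clock: 23.6
tool_pos: [0.5188, -0.2073, 0.0665]
tcp_rot: [[0.906, 0.424, 0.003], [0.424, -0.906, -0.001], [0.002, 0.002, -1.0]]
contact_force: [3.2, -0.4, 0.4]
grip_width: 0.0444
```

>>> carry_out(
  rows="0 0 0.04 0.14;0 0 0.04 0.14;0 0 0.04 0.14;0 0 0.04 0.14;0 0 0.04 0.14",
)

```text
clock: 24.1
tool_pos: [0.5186, -0.2076, 0.0645]
tcp_rot: [[0.966, -0.259, 0.003], [-0.259, -0.966, -0.001], [0.003, 0.0, -1.0]]
contact_force: [2.1, -2.0, 1.3]
grip_width: 0.0446
```

```bash
python3 s.py
```

```text
t 24.1 q [  39.8   32.8  -26.3  109.1   20.8   42.7 -103.4] p [ 0.5186 -0.2076  0.0645] yaw_x -15.02 Rz [ 0.0027 -0.001  -1.    ] F [ 2.14 -2.02  1.32] T [-0.55 -0.48 -0.02] w 0.0446
tip-mouth mm -33.83
```

>>> carry_out(
  rows="0.05 0.05 0.04 0.14;0 0 0.04 0.14;0 0 0 0;0 0 0 0;0 0 0 0",
)

```text
clock: 24.6
tool_pos: [0.5185, -0.2075, 0.0635]
tcp_rot: [[0.861, -0.508, 0.002], [-0.508, -0.861, -0.0], [0.001, -0.001, -1.0]]
contact_force: [3.1, -0.4, 1.5]
grip_width: 0.0444
```

```bash
python3 s.py; python3 - <<'E'
from av import *
av('30',4)
cv2.imwrite("pics/side30.png",r.grab_frame("side"))
E
```

```text
t 24.6 q [  36.9   32.2  -22.6  109.1   17.8   42.  -116.5] p [ 0.5185 -0.2075  0.0635] yaw_x -30.56 Rz [ 0.0016 -0.0002 -1.    ] F [ 3.14 -0.39  1.5 ] T [-0.24 -0.68 -0.06] w 0.0444
tip-mouth mm -34.76
t 24.8 q [  36.9   32.2  -22.6  109.1   17.8   42.  -116.5] p [ 0.5185 -0.2075  0.0635] yaw_x -30.67 Rz [ 0.0015  0.0001 -1.    ] F [ 3.12 -0.24  1.76] T [-0.09 -0.83 -0.01] w 0.0447
tip-mouth mm -34.789938165767076
```

View pics/a30.png

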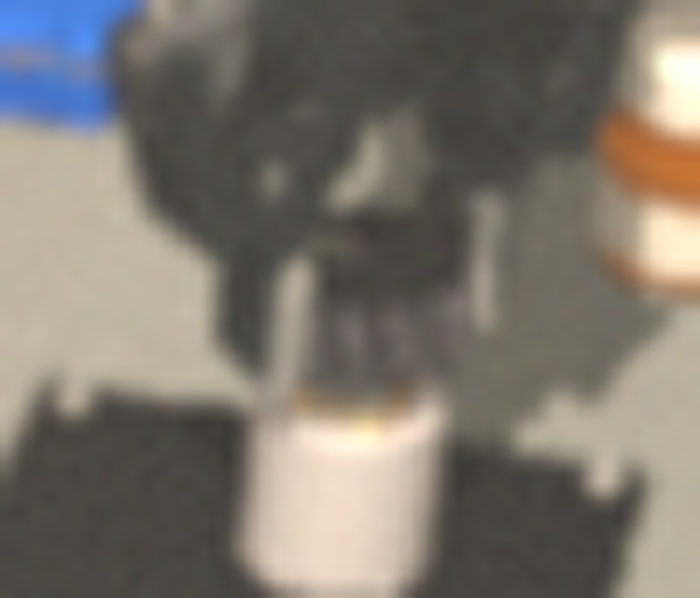

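View pics/side30.png

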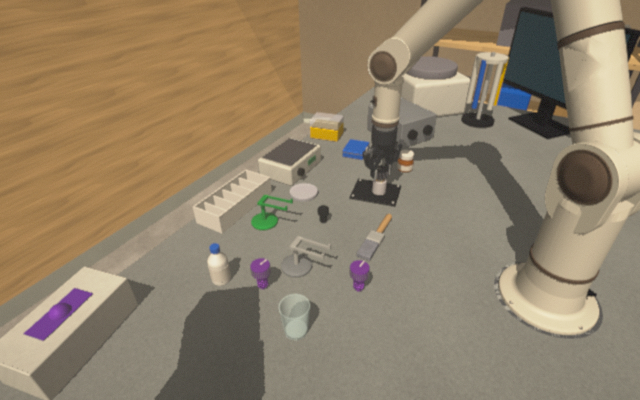

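```bash
python3 -c "
from h import *
r.job_done(); st()"
```

```text
the job is handed in; nothing more can be done
the job is handed in; nothing more can be done
```

The bolt is in the boss, screwed in one turn, upright and still held by its head. I handed the job in at about 25 s of the 72 s allowed; no verdict was reported.

- **Lift and set in:** I gripped the black bolt on the steel hook, lifted it about 11 cm and carried it to the boss. I found the fit partly by feel, because the first lowering caught inside the boss and had to be shifted sideways by several millimetres.
- **Back turn:** I turned it about 63° anticlockwise. The tip climbed from about 14.9 to about 12.6 mm below the mouth, then dropped to about 17.7 mm when I pushed it down.
- **Forward turn:** I turned it about 102° clockwise, let go, took a new grip, and turned it about 257° more, so about 359° in all.

**Last checks**
- **Depth:** the tip is about 35 to 36 mm below the mouth, worked out from the gripper height, against the required 31.5 to 40.5 mm.
- **Grip and loads:** the tool is vertical to within 0.002 rad, the opening is 44.5 mm on the head, and the sideways force is about 3 N.
- **Bench:** in the side picture the bystanders look to be where they started; I did not measure them.

**What disagreed:** the two cameras differed by about 8 mm in y on where the bolt and boss are. The side camera matched the gripper best at the hook. At the boss, contact showed the axis at y of about -0.207, nearer the top camera's reading. I did not measure the bolt's own tilt or its offset from the boss axis. I took those from the gripper pose and from the bolt standing straight in the boss when I let go.

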